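# Tilt the flask and slide the logger probe in

### The job

Get the glass flask ready for temperature logging: with the cross handle, tilt it on its stand to 30 degrees and let go, then slide the longer of the two steel probes, tip first, down through the neck until its tip rests on the glass bottom, without dropping it in or pressing hard. With the probe left in it, swing the flask gently back fully upright; leave the short probe in its dock and the beaker, bottle and tape where they are.

Things in the scene. Friction and masses are not known exactly. Their poses are not given: they have to be found in the camera images.
- tilt_stand: Fixed stand: grey base plate 170 x 200 x 12 mm, two aluminium cheeks 125 mm high holding the flask between them on a friction pivot. Origin: centre of the underside; the pivot axis is parallel to its y axis, 100 mm above the origin. Right (-y) cheek: white dial with a needle, lines every 10 degrees (long at 0, 30, 60). Its front (-x) faces the robot or up to 35 degrees to the right of it
- cradle (a joint): Tilt of the flask in rad: 0 is fully upright (against its stop), growing as the flask's mouth leans toward the stand's -x (roughly toward the robot); 0.524 is 30 degrees, the stop is at 1.05. Stiff friction (about 4 N at the handle) holds it wherever it is left
- handle (a point): Middle of the grey round cross handle, 14 mm in diameter and 70 mm long, lying parallel to the pivot axis (the stand's y), on a crank at the flask's left (+y) side. With the flask upright it is 90 mm above the pivot axis and 113 mm to the left of the flask's centre; it swings with the flask on a 90 mm radius
- flask_mouth (a point): Centre of the open mouth of the conical clear-glass flask (145 mm high, 84 mm wide at the foot; neck about 34 mm outside, 22 mm clear inside for its top 40 mm, widening below to the bottom). Its z axis points out of the mouth along the neck, its y axis lies along the pivot. When upright, 85 mm above the pivot axis. A steel wire ring holds the neck 35 mm below the mouth
- flask_floor (a point): Centre of the flask's inner bottom, 143 mm below the mouth along the flask's axis; same axes as flask_mouth
- long_probe: The longer logger probe: straight steel stem 9 mm in diameter and 160 mm long with a rounded tip, and above it a black cylindrical grip 18 mm in diameter and 55 mm long (215 mm in all, 95 g). Origin at the tip, z along the stem toward the grip; centre of the grip at z = 187 mm. Stands upright in one of the dock's two bores
- short_probe: The shorter probe, same make, stem 60 mm, 115 mm in all; origin at the tip, z toward the grip. Stands in the dock's other bore; stays there
- probe_dock: White fixed block 62 x 140 x 62 mm with two vertical bores 10 mm wide and 55 mm deep at y = -40 and +40 mm; origin: centre of the underside
- beaker: Empty clear beaker, 55 mm wide, 70 mm high; origin at the centre of its underside; stays
- powder_bottle: White plastic bottle with screw cap, 70 mm wide, 165 mm high; origin at the centre of its underside; stays
- tape: Roll of beige tape lying flat, 100 mm wide, 25 mm high; origin at the centre of its underside; stays

How it is judged:
By the outcome, as a careful person would: the job done as asked, in the order asked, and still so for the second after the job is handed in, with the robot touching nothing.
It also fails if it takes over 64 s, if anything falls off the work surface, if the arm or the gripper's body presses on something with over 40 N, if the wrist force passes 120 N, or if a joint passes its speed limit or range.

### The arm

A 6-joint arm with a two-finger parallel gripper is mounted at the origin on a cart in front of the work surface, level with it; the furniture and walls round the work are solid. World frame = base frame: x ahead of the robot, y to its left, z up, the work surface at z = 0. Lengths are in mm, angles in rad, forces in N, time in s.
With the tool pointing down it reaches from about 300 to 850 mm from the base axis. Payload 5.4 kg.
Tool frame: the origin (TCP) lies on the centre line of the jaws, within the pads' length; the fingertips stand manip.tip_reach ahead of it and the grasp point (between the pads) is the TCP (manip.tip_reach is the distance from the TCP to the fingertips, in mm); z points along the fingers, y is the line along which they close (so a half turn about z gives the same grasp; the last joint's range is limited). The gripper opens to 85 mm and grips with 20 to 120 N. Pads are 22 mm wide; open, the fingers measure 114 mm over their backs; the gripper's body (76 mm by 85 mm) begins 54 mm behind the grasp point. The pads swing forward as they close: fully open they stand 13 mm farther back than shut.
Start: joints at [1.07, 0.158, 1.597, -0, 1.386, -0.21], TCP at [164.874, 550.839, 250.299] pointing down, gripper open.
Joint ranges: [-2.91, 2.91], [-0.94, 2.29], [0.18, 2.7], [-1.29, 4.43], [0.17, 2.64], [-3, 3]. Speed limits (rad/s): [2.57, 2.57, 3.14, 3.14, 3.14, 3.14].

### API

Orientations are given as a rotation vector (axis times angle).
In Python, from workcell import manip gives the robot as it stands. The module is installed in compiled form; this text tells all that it offers.
- The arm moves only by the shell command python3 -m jog 'ROWS' [OPENING]. ROWS is JSON, one flat list of numbers, 4 for each row, row after row: the shift along the tool's x, y, z in units of 30 mm (1.0 is 30 mm), then the turn about the tool's z in rad. A call has 1 to 20 rows; each row shifts and turns the commanded pose from where the row before left it, along the tool's axes as they then stand; what a row does not reach is not made up. A row lasts 1/12 s, in which the tool goes at most 41.7 mm and 7.16 degrees, less where a joint would pass 70% of its speed; a pose out of reach is approached as far as the arm can. A call is refused whole if a number of a shift passes 1 or a number of a turn 0.125, either way. A call with a gripper value outside its range is refused whole. OPENING is the opening, from 0 (shut) to 1 (fully open), set as the call begins (- or left out, the last holds). The fingers move at their own pace and stop on an object; the grip force is fixed at half the most. Time passes only in rows, so rows that do not move let the fingers close. It gives the time, the measured TCP pose, the force, the opening and the grip force at its end, in the units of the state.
- manip.state(): the state, without advancing time (a new reading comes with each control period).
- manip.capture(name): name is "scene" or "top"; returns the picture (384x512x3 uint8, red, green, blue); there is no depth.
- manip.camera_model(name): a dict with "fx", "fy", "cx", "cy" (pixels), "camera_from_world" (4x4, takes a point from world to camera coordinates). Camera axes: x right, y down, z forward; pixel columns grow to the right and rows downward; lengths in mm; the calibration is good to about 2 mm. A picture is of the moment at which its call begins. camera_model takes no time and is no camera call.
- manip.finish_job(): hands the job in; it is judged then, once.
The state is a dict: "clock": time; "joints": joint angles; "dq": joint speeds; "joint_torque": joint torques, N m; "ee_pos": TCP position; "eef_rot": TCP orientation; "contact_force": force on the tool from outside, world axes, zero at the start; "wrist_torque": the same for the moment, N m; "opening": finger opening in mm; "finger_force": force on a finger pad.
Only numpy, scipy, OpenCV 4.12 (cv2) and the standard library are available. Lean on these libraries where they do the work, as an engineer would, in place of code of your own. Each camera call takes 0.05 s, during which the arm holds its last target. There are 200 camera calls.

## Working session

There is one attempt and no reset: what is moved stays moved. The work goes in short steps, Python scripts to look and compute and a shell command to move; the robot and the scene stay as the last step left them, time stands still between calls to the robot, and variables do not carry over. Pictures are saved under pics/ and viewed, at most 10 in all, crops included, and the job is handed in when it is done.

```bash
mkdir -p pics; cat > h.py <<'E'
import numpy as np, cv2
from workcell import manip
from scipy.spatial.transform import Rotation as R
def cam(n):
    c=manip.camera_model(n); K=np.array([[c['fx'],0,c['cx']],[0,c['fy'],c['cy']],[0,0,1.]]); return K,np.array(c['camera_from_world'])
def ray(n,uv):
    K,T=cam(n); d=T[:3,:3].T@np.linalg.solve(K,[uv[0],uv[1],1.]); o=-T[:3,:3].T@T[:3,3]; return o,d/np.linalg.norm(d)
def onz(n,uv,z):
    o,d=ray(n,uv); return o+d*(z-o[2])/d[2]
def tri(a,b):
    o1,d1=ray('scene',a); o2,d2=ray('top',b)
    s=np.linalg.lstsq(np.c_[d1,-d2],o2-o1,rcond=None)[0]; p,q=o1+s[0]*d1,o2+s[1]*d2
    return (p+q)/2,np.linalg.norm(p-q)
def proj(n,p):
    K,T=cam(n); c=K@(T[:3,:3]@np.asarray(p,float)+T[:3,3]); return c[:2]/c[2]
def snap(n,f,crop=None,k=1):
    im=manip.capture(n); 
    cv2.imwrite('pics/raw_'+f,im[:,:,::-1])
    if crop: im=im[crop[1]:crop[3],crop[0]:crop[2]]
    im=cv2.resize(im,None,fx=k,fy=k,interpolation=cv2.INTER_CUBIC)
    cv2.imwrite('pics/'+f,im[:,:,::-1]); return im
def st():
    s=manip.state(); 
    for k in s: print(k,np.round(s[k],3))
    print('R',R.from_rotvec(s['eef_rot']).as_matrix().round(3).tolist())
E
python3 - <<'E'
from h import *
snap('scene','s1.png',k=1.5);snap('top','t1.png',k=1.5);st();print(manip.tip_reach)
for n in('scene','top'):
  K,T=cam(n);print(K.tolist(),(-T[:3,:3].T@T[:3,3]).round(),T[:3,:3].round(2).tolist())
E
```

```text
clock 0.1
joints [ 1.07   0.159  1.598 -0.     1.386 -0.21 ]
dq [-0.    -0.003 -0.003 -0.     0.001  0.001]
joint_torque [-0.0000e+00 -3.9699e+01 -3.3234e+01 -0.0000e+00  4.0000e-03  0.0000e+00]
ee_pos [164.62  550.386 249.391]
eef_rot [-4.550e-01 -3.108e+00  3.000e-03]
contact_force [ 0.466 -0.33  -0.358]
wrist_torque [-0.028  0.006  0.016]
finger_force 0.0
opening 84.965
R [[-0.958, 0.287, -0.001], [0.287, 0.958, -0.002], [0.0, -0.002, -1.0]]
19.0
[[392.1026725403024, 0.0, 262.25446098378694], [0.0, 392.1026725403024, 193.73721105019877], [0.0, 0.0, 1.0]] [  81. -816.  839.] [[0.85, -0.52, 0.02], [-0.32, -0.55, -0.78], [0.42, 0.65, -0.63]]
[[454.5671897335575, 0.0, 262.1194607005244], [0.0, 454.5671897335575, 186.87150428579], [0.0, 0.0, 1.0]] [ 321.  -75. 1621.] [[0.01, -1.0, -0.01], [-0.99, -0.0, -0.15], [0.15, 0.01, -0.99]]
```

View pics/s1.png

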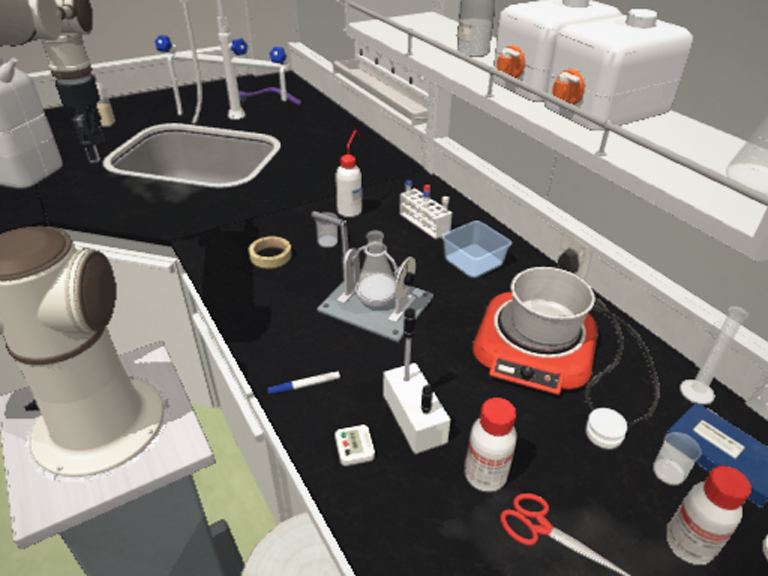

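View pics/t1.png

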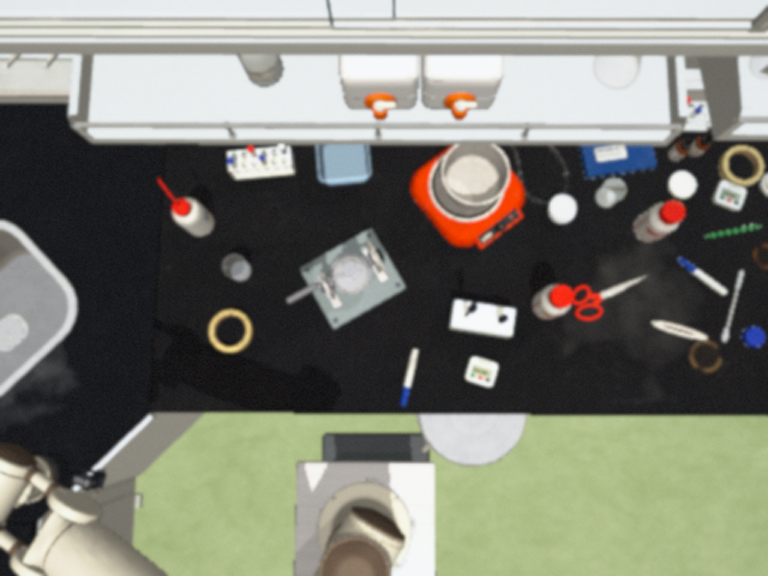

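The scene view shows the stand at (375,305), the handle at about (328,216) and the dock at (415,405), with the long probe in its far bore. In the top view the stand is at (353,278), the handle at (303,293) and the dock at (483,318). All of these are in 1.5x pixels. I'll zoom in on both views.

```bash
python3 - <<'E'
from h import *
a=cv2.imread('pics/raw_s1.png')[130:310,190:310];b=cv2.imread('pics/raw_t1.png')[140:240,170:350]
a=cv2.resize(a,None,fx=3.3,fy=3.3,interpolation=cv2.INTER_CUBIC);b=cv2.resize(b,None,fx=2.2,fy=2.2,interpolation=cv2.INTER_CUBIC)
c=np.zeros((600,800,3),np.uint8);c[:a.shape[0],:a.shape[1]]=a;c[:b.shape[0],400:400+b.shape[1]]=b
cv2.imwrite('pics/z1.png',c); print(a.shape,b.shape)
im=cv2.imread('pics/raw_t1.png');hsv=cv2.cvtColor(im,cv2.COLOR_BGR2HSV)
# stand base
m=(hsv[...,2]>75).astype(np.uint8);m[:140]=0;m[230:]=0;m[:,:185]=0;m[:,275:]=0
cs,_=cv2.findContours(m,0,1);c0=max(cs,key=cv2.contourArea);m2=cv2.morphologyEx(cv2.drawContours(np.zeros_like(m),[c0],-1,1,-1),cv2.MORPH_OPEN,np.ones((15,15)))
cs,_=cv2.findContours(m2,0,1);r=cv2.minAreaRect(max(cs,key=cv2.contourArea));bx=cv2.boxPoints(r);print('stand',r)
P=np.array([onz('top',q,12) for q in bx]);print(P.round(),np.linalg.norm(np.diff(P,axis=0),axis=1),P.mean(0))
m=((hsv[...,2]>170)&(hsv[...,1]<40)).astype(np.uint8);m[:190]=0;m[235:]=0;m[:,:290]=0;m[:,352:]=0
cs,_=cv2.findContours(m,0,1);r=cv2.minAreaRect(max(cs,key=cv2.contourArea));bx=cv2.boxPoints(r);print('dock',r)
P=np.array([onz('top',q,62) for q in bx]);print(P.round(),np.linalg.norm(np.diff(P,axis=0),axis=1),P.mean(0))
E
```

```text
(594, 396, 3) (220, 396, 3)
stand ((233.35386657714844, 185.86923217773438), (48.24951171875, 60.03280258178711), 60.2551155090332)
[[597. 177.  12.]
 [708. -10.  12.]
 [554. -97.  12.]
 [447.  87.  12.]] [216.61047754 176.34870396 213.43230118] [576.53808063  39.27412861  12.        ]
dock ((321.6513671875, 211.70811462402344), (41.64200973510742, 19.28737449645996), 8.972626686096191)
[[ 457. -193.   62.]
 [ 523. -204.   62.]
 [ 501. -346.   62.]
 [ 436. -334.   62.]] [ 66.87807357 143.18165191  66.71066798] [ 479.39282007 -269.32617136   62.        ]
```

View pics/z1.png

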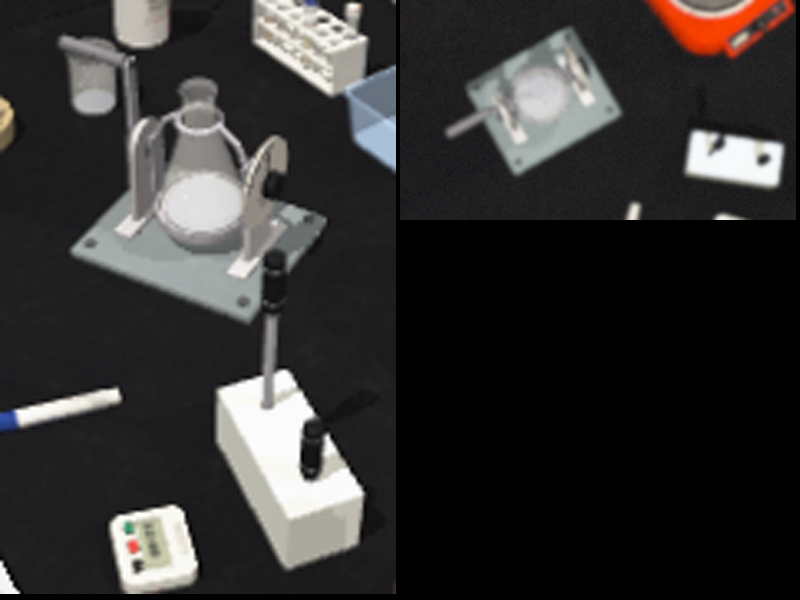

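The crops confirm that the long probe is in the dock's +y bore. The flask is upright, with the handle in scene raw pixels from about (208,143) to (230,149) and in top raw pixels from about (191,200) to (211,191). Next I'll check the stand pose against the handle, mouth and probe.

```bash
python3 - <<'E'
from h import *
c=np.array([576.5,39.3,0]);yaw=np.radians(29.6)
x=np.array([np.cos(yaw),np.sin(yaw),0]);y=np.array([-np.sin(yaw),np.cos(yaw),0]);z=np.array([0,0,1.])
for nm,p in dict(h_out=c+148*y+190*z,h_in=c+78*y+190*z,mouth=c+185*z,c1=c-85*x-100*y+12*z,c2=c-85*x+100*y+12*z,c3=c+85*x-100*y+12*z,c4=c+85*x+100*y+12*z).items():
  print(nm,p.round(),[proj(n,p).round(1).tolist() for n in('scene','top')])
# scene corners of base (crop/3.3)
for uv in((72,250),(250,320),(327,218)): 
  q=np.array(uv)/3.3+[190,130];print(q.round(1),onz('scene',q,12).round(1))
for n,uv in(('mouth',(198,90)),):
  print(onz('scene',np.array(uv)/3.3+[190,130],185).round(1))
# top corners
for uv in((468,85),(570,28),(621,112),(518,173)):
  q=(np.array(uv)-[400,0])/2.2+[170,140];print(q.round(1),onz('top',q,12).round(1))
print('handle',tri((208.2,143),(191.4,200.5)),onz('top',(191.4,200.5),190))
# dock
for uv in((218,390),(289,371),(364,490),(289,522)):
  q=np.array(uv)/3.3+[190,130];print('dock',q.round(1),onz('scene',q,62).round(1))
for uv,h in(((267,406),62),((275,254),222)):
  q=np.array(uv)/3.3+[190,130];print('probe',q.round(1),onz('scene',q,h).round(1))
E
```

```text
h_out [503. 168. 190.] [[208.0, 140.6], [188.7, 199.4]]
h_in [538. 107. 190.] [[226.8, 146.7], [208.1, 188.7]]
mouth [576.  39. 185.] [[248.8, 155.3], [229.7, 177.2]]
c1 [552. -90.  12.] [[263.0, 225.5], [269.3, 192.6]]
c2 [453.  84.  12.] [[208.7, 204.0], [220.2, 219.9]]
c3 [700.  -6.  12.] [[287.4, 195.0], [246.3, 152.1]]
c4 [601. 168.  12.] [[236.4, 176.9], [197.7, 178.8]]
[211.8 205.8] [458.1  71.1  12. ]
[265.8 227. ] [556.  -99.3  12. ]
[289.1 196.1] [701.5 -13.   12. ]
[574.3  28.1 185. ]
[200.9 178.6] [601.5 156.5  12. ]
[247.3 152.7] [697.7  -9.2  12. ]
[270.5 190.9] [558.1 -93.7  12. ]
[223.6 218.6] [457.9  72.   12. ]
handle (array([500.19196455, 159.93716486, 186.4025696 ]), np.float64(0.23629970126726477)) [499.85284    159.30757456 190.        ]
dock [256.1 248.2] [ 461.4 -198.8   62. ]
dock [277.6 242.4] [ 523.  -210.3   62. ]
dock [300.3 278.5] [ 503.9 -342.3   62. ]
dock [277.6 288.2] [ 438.8 -338.2   62. ]
probe [270.9 253. ] [ 486.4 -233.7   62. ]
probe [273.3 207. ] [ 487.5 -232.   222. ]
```

The two views agree. The stand is at about (579, 30.5) with yaw 30.7°, which puts the handle at about (521, 128, 190). The dock is at about (481, -271) with yaw -9°, and the long probe at about (487, -232). Now I'll move above the handle with the tool's y axis along the stand's x.

```bash
python3 -m jog '[0,0,-0.1,0.124, 0,0,-0.1,0.124, 0,0,-0.1,0.124, 0,0,-0.1,0.124, 0,0,0,0.124, 0,0,0,0.124]' 0.6
python3 -m jog '[-0.91,0.15,0,0,-0.91,0.15,0,0,-0.91,0.15,0,0,-0.91,0.15,0,0,-0.91,0.15,0,0,-0.91,0.15,0,0,-0.91,0.15,0,0,-0.91,0.15,0,0,-0.91,0.15,0,0,-0.91,0.15,0,0,-0.91,0.15,0,0,-0.91,0.15,0,0,-0.91,0.15,0,0,-0.91,0.15,0,0,-0.91,0.15,0,0,-0.91,0.15,0,0,-0.91,0.15,0,0,-0.91,0.15,0,0,-0.91,0.15,0,0,-0.91,0.15,0,0]'
cat >> h.py <<'E'
C=np.array([579,30.5,0.]);YAW=np.radians(30.7)
def togo(p,yaw=None):
    s=manip.state();M=R.from_rotvec(s['eef_rot']).as_matrix()
    ya=np.arctan2(M[1,1],M[0,1]);print('clk',round(s['clock'],2),'pos',np.round(s['ee_pos'],1),'yaw_y',np.degrees(ya).round(2),'F',np.round(s['contact_force'],1),'op',round(s['opening'],1))
    if yaw is not None:
        d=yaw-ya;d=(d+np.pi/2)%np.pi-np.pi/2;print('turn',round(-d,4)); Rz=R.from_euler('z',d).as_matrix();M=Rz@M
    print('shift units after turn',(M.T@(np.asarray(p)-s['ee_pos'])/30).round(3))
def stand(v):
    return C+R.from_euler('z',YAW).as_matrix()@np.asarray(v,float)
E
python3 -c "
from h import *
togo(stand([0,113,190]),YAW)"
```

```text
clock: 0.6
ee_pos: [164.8, 550.7, 262.0]
eef_rot: [1.562, 2.726, -0.001]
contact_force: [-0.1, -0.7, 0.2]
opening: 51.2
finger_force: 0.0
clock: 2.27
ee_pos: [521.5, 126.2, 261.8]
eef_rot: [-1.554, -2.73, 0.001]
contact_force: [-0.4, 0.7, -0.1]
opening: 51.0
finger_force: 0.0
clk 2.27 pos [521.5 126.2 261.8] yaw_y 30.7 F [-0.4  0.7 -0.1] op 51.0
turn -0.0
shift units after turn [0.045 0.021 2.393]
```

```bash
python3 -m jog '[0,0,0.5,0,0,0,0.5,0,0,0,0.5,0,0,0,0.5,0,0,0,0.3,0,0,0,0.1,0,0,0,0,0]' 
python3 -m jog '[0,0,0,0,0,0,0,0,0,0,0,0,0,0,0,0,0,0,0,0,0,0,0,0]' 0
python3 -c "
from h import *
togo(stand([0,113,190]),YAW);snap('scene','s2.png',(180,110,340,230),5)"
```

```text
clock: 2.85
ee_pos: [520.5, 127.4, 189.4]
eef_rot: [-1.553, -2.729, 0.002]
contact_force: [0.8, 0.1, -1.0]
opening: 51.0
finger_force: 0.0
clock: 3.35
ee_pos: [521.6, 127.3, 191.5]
eef_rot: [1.553, 2.729, 0.001]
contact_force: [-0.9, -0.5, 5.9]
opening: 12.0
finger_force: 58.5
clk 3.35 pos [521.6 127.3 191.5] yaw_y 30.71 F [-0.9 -0.5  5.9] op 12.0
turn 0.0001
shift units after turn [ 0.013 -0.002  0.049]
```

View pics/s2.png

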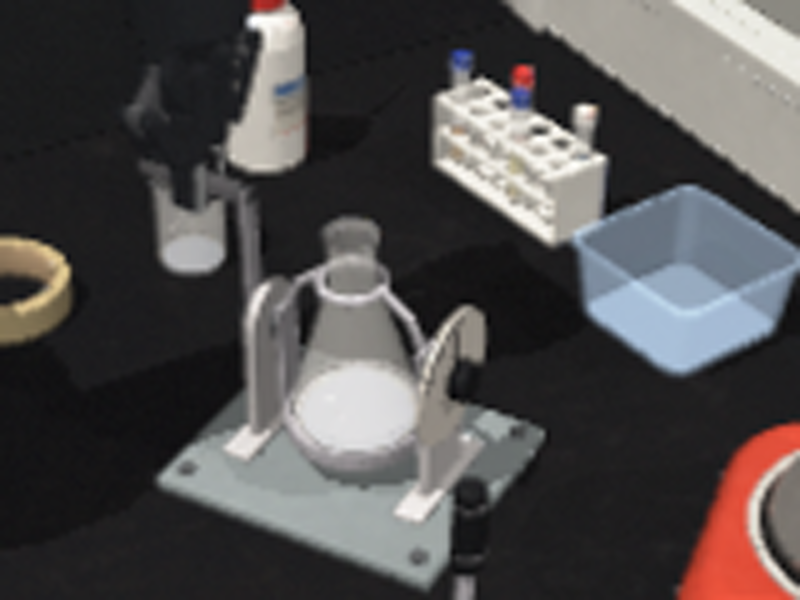

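The gripper holds the handle at the predicted place. I'll press lightly toward upright to find the stop and use it as a zero.

```bash
python3 -m jog '[0,0.1,0,0,0,0,0,0,0,0,0,0]'; python3 -c "
from h import *
togo(stand([0,113,190]),YAW)"
```

```text
clock: 3.65
ee_pos: [523.7, 128.6, 191.6]
eef_rot: [1.554, 2.73, -0.001]
contact_force: [-3.9, 0.3, 7.2]
opening: 11.9
finger_force: 59.0
clk 3.65 pos [523.7 128.6 191.6] yaw_y 30.72 F [-3.9  0.3  7.2] op 11.9
turn 0.0003
shift units after turn [ 0.014 -0.086  0.053]
```

```bash
python3 -m jog '[0,0.1,0,0,0,0,0,0,0,0,0,0]'; python3 -c "
from h import *
togo(stand([0,113,190]),YAW)"
```

```text
clock: 3.9
ee_pos: [525.9, 129.9, 191.6]
eef_rot: [-1.553, -2.73, 0.003]
contact_force: [-5.4, -2.2, 9.5]
opening: 12.1
finger_force: 59.2
clk 3.9 pos [525.9 129.9 191.6] yaw_y 30.72 F [-5.4 -2.2  9.5] op 12.1
turn 0.0004
shift units after turn [ 0.015 -0.168  0.055]
```

```bash
python3 -m jog '[0,0.1,0,0,0,0.1,0,0,0,0,0,0,0,0,0,0]'; python3 -c "
from h import *
togo(stand([0,113,190]),YAW)"
```

```text
clock: 4.23
ee_pos: [526.5, 130.3, 191.5]
eef_rot: [-1.549, -2.723, 0.023]
contact_force: [-25.0, -14.2, 24.0]
opening: 11.9
finger_force: 61.1
clk 4.23 pos [526.5 130.3 191.5] yaw_y 30.76 F [-25.  -14.2  24. ] op 11.9
turn 0.001
shift units after turn [ 0.013 -0.194  0.054]
```

The stop is at about (526, 130), 5.6 mm beyond my estimate. I'll use that as zero and swing 30° along the arc (-45 mm, -12 mm).

```bash
python3 -m jog '[0,-0.17,0,0,0,-0.157,0.004,0,0,-0.157,0.012,0,0,-0.155,0.021,0,0,-0.154,0.029,0,0,-0.152,0.037,0,0,-0.149,0.044,0,0,-0.146,0.053,0,0,-0.143,0.06,0,0,-0.139,0.068,0,0,-0.148,0.075,0,0,0,0,0,0,0,0,0]'; python3 -c "
from h import *
zero=np.array([526.1,130.,190])
a=np.radians(30);togo(zero+R.from_euler('z',YAW).apply([-90*np.sin(a),0,-90+90*np.cos(a)]),YAW)"
```

```text
clock: 5.32
ee_pos: [490.2, 108.8, 180.5]
eef_rot: [1.552, 2.727, 0.008]
contact_force: [0.2, 4.1, 8.9]
opening: 12.0
finger_force: 62.4
clk 5.32 pos [490.2 108.8 180.5] yaw_y 30.69 F [0.2 4.1 8.9] op 12.0
turn -0.0002
shift units after turn [-0.005 -0.111  0.083]
```

```bash
python3 -m jog '[0,-0.11,0.05,0,0,0,0,0,0,0,0,0]'; python3 -m jog '[0,0,0,0,0,0,0,0,0,0,0,0]' 0.6; python3 -c "
from h import *
zero=np.array([526.1,130.,190])
a=np.radians(30);togo(zero+R.from_euler('z',YAW).apply([-90*np.sin(a),0,-90+90*np.cos(a)]),YAW)
snap('scene','s3.png',(180,110,340,230),5)"
```

```text
clock: 5.57
ee_pos: [487.6, 107.2, 179.2]
eef_rot: [1.552, 2.727, 0.008]
contact_force: [0.1, 5.1, 9.9]
opening: 12.1
finger_force: 61.9
clock: 5.82
ee_pos: [484.9, 106.1, 176.0]
eef_rot: [-1.553, -2.729, 0.002]
contact_force: [-0.2, 0.6, -0.6]
opening: 47.6
finger_force: 0.0
clk 5.82 pos [484.9 106.1 176. ] yaw_y 30.72 F [-0.2  0.6 -0.6] op 47.6
turn 0.0003
shift units after turn [-0.015  0.088 -0.063]
```

View pics/s3.png

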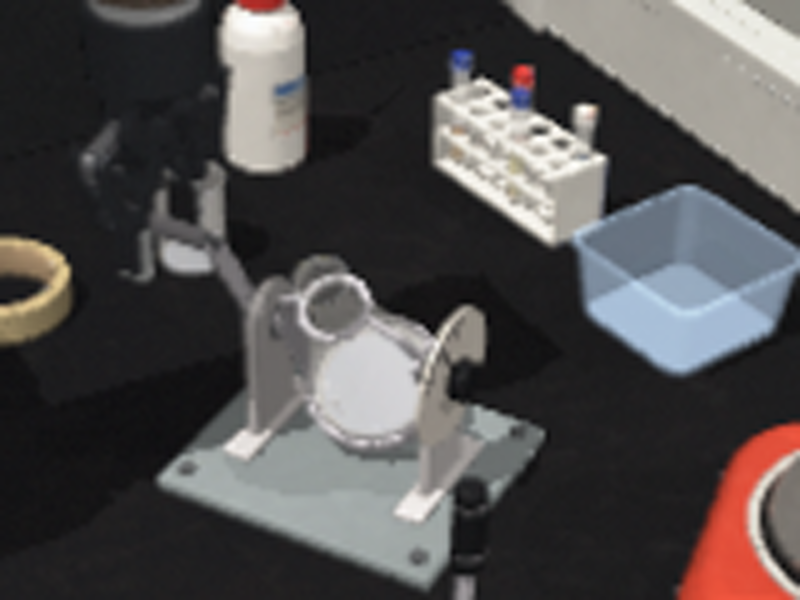

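The flask is at about 30°: the mouth has moved to about (322,272) in the crop, as predicted, and the TCP moved 44.7 mm from zero. I'll lift clear and turn toward the dock, then check the handle and measure the probe with the arm out of the way.

```bash
python3 -m jog '[0,0,-0.3,0,0,0,-0.8,0,0,0,-0.8,0,0,0,-0.8,0,0,0,-0.8,0]' 1
python3 -m jog '[0,0,0,-0.125,0,0,0,-0.125,0,-0.5,0,-0.125,0,-0.8,0,-0.125,0,-0.8,0,-0.125,0,-0.8,0,-0.125,0,-0.8,0,-0.125,0,-1,0,0,0,-1,0,0]'
python3 - <<'E'
from h import *
a=manip.capture('scene');b=manip.capture('top')
cv2.imwrite('pics/raw_s4.png',a[:,:,::-1]);cv2.imwrite('pics/raw_t4.png',b[:,:,::-1])
Z=np.array([526.1,130.,190]);rz=R.from_euler('z',YAW)
for t in(26,30,34):
  r=np.radians(t);h=Z+rz.apply([-90*np.sin(r),0,-90+90*np.cos(r)])
  print(t,[[proj(n,h+rz.apply([0,k,0])).round(1).tolist() for k in(35,-35)] for n in('scene','top')])
A=cv2.resize(a[130:290,190:310],None,fx=3.3,fy=3.3,interpolation=cv2.INTER_CUBIC);B=cv2.resize(b[140:240,180:350],None,fx=2.3,fy=2.3,interpolation=cv2.INTER_CUBIC)
c=np.zeros((600,800,3),np.uint8);c[:A.shape[0],:A.shape[1]]=A;c[:B.shape[0],400:400+B.shape[1]]=B
g=cv2.resize(a[150:180,195:245],None,fx=8,fy=8,interpolation=cv2.INTER_CUBIC);c[240:480,400:800]=g
cv2.imwrite('pics/z4.png',c[:,:,::-1])
togo([487,-232,250],np.radians(80.8))
E
```

```text
clock: 6.28
ee_pos: [485.2, 106.1, 283.2]
eef_rot: [-1.554, -2.73, 0.0]
contact_force: [1.1, -0.5, -0.7]
opening: 85.6
finger_force: 0.0
clock: 7.03
ee_pos: [421.5, -49.2, 282.2]
eef_rot: [0.249, 3.131, -0.0]
contact_force: [0.3, 0.2, 0.5]
opening: 85.3
finger_force: 0.0
26 [[[203.5, 149.7], [222.9, 156.0]], [[197.7, 208.8], [216.8, 197.8]]]
30 [[[202.6, 151.4], [221.9, 157.7]], [[198.7, 210.4], [217.8, 199.4]]]
34 [[[201.6, 153.1], [221.0, 159.5]], [[199.6, 212.0], [218.7, 201.0]]]
clk 7.13 pos [421.5 -51.4 282.2] yaw_y 80.55 F [0.4 0.8 0.5] op 85.1
turn -0.0043
shift units after turn [-3.116 -5.591  1.083]
```

View pics/z4.png

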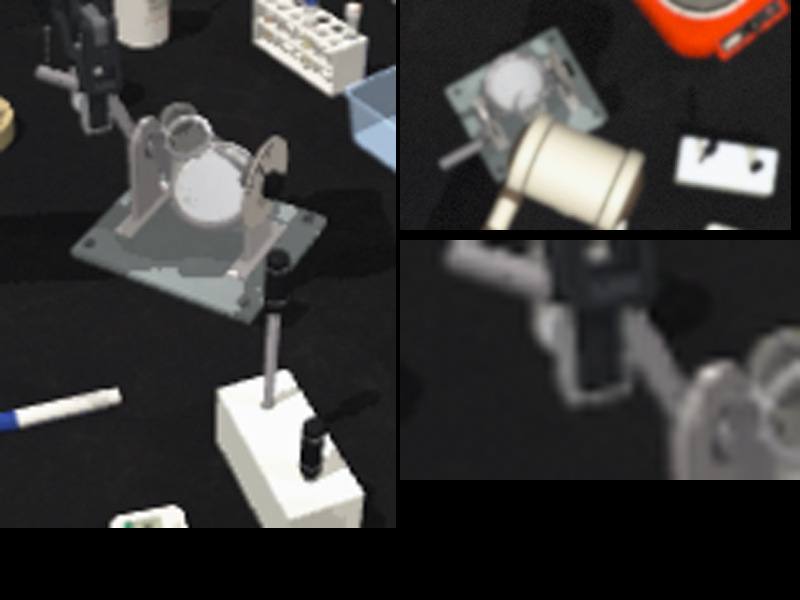

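The handle end is at scene (201,151.5) and top (197.4,210.9), against predictions of (202.6,151.4) and (198.7,210.4) for 30°, so the tilt is right and stayed put on release. Next is the probe.

```bash
python3 -m jog '[-0.39,-0.7,0,0,-0.39,-0.7,0,0,-0.39,-0.7,0,0,-0.39,-0.7,0,0,-0.39,-0.7,0,0,-0.39,-0.7,0,0,-0.39,-0.7,0,0,-0.39,-0.69,0,-0.004,0,0,0,0]'
python3 - <<'E'
from h import *
togo([487,-232,194],np.radians(80.8))
b=snap('top','t5.png');a=snap('scene','s5.png',(210,150,310,300),4)
E
```

```text
clock: 7.88
ee_pos: [488.7, -231.5, 281.6]
eef_rot: [0.248, 3.132, -0.002]
contact_force: [0.2, 0.5, 0.4]
opening: 85.4
finger_force: 0.0
clk 7.88 pos [ 488.7 -231.5  281.6] yaw_y 80.95 F [0.2 0.5 0.4] op 85.4
turn 0.0025
shift units after turn [ 0.052 -0.024  2.921]
```

View pics/s5.png

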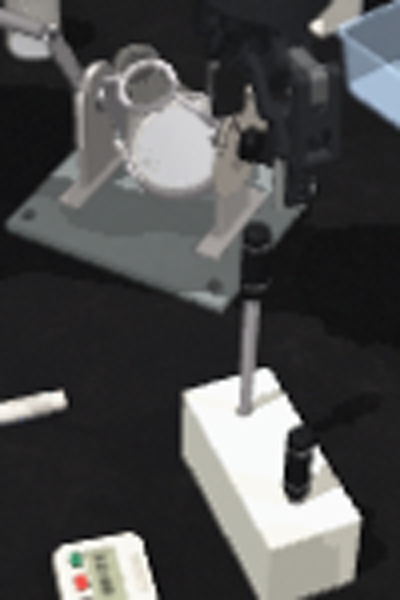

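The fingers straddle the probe, whose grip top is at (257,230) and stem base at (245,410) in the crop. I'll descend and grip.

```bash
python3 -m jog '[0.05,0,0.5,0,0,0,0.5,0,0,0,0.5,0,0,0,0.5,0,0,0,0.5,0,0,0,0.3,0,0,0,0.12,0,0,0,0,0]' 
python3 -m jog '[0,0,0,0,0,0,0,0,0,0,0,0,0,0,0,0,0,0,0,0,0,0,0,0,0,0,0,0,0,0,0,0]' 0
python3 -c "
from h import *
togo([487,-232,194],np.radians(80.8))"
```

```text
clock: 8.65
ee_pos: [486.0, -227.5, 193.5]
eef_rot: [-0.243, -3.131, -0.002]
contact_force: [0.4, 0.3, 0.5]
opening: 85.2
finger_force: 0.0
clock: 9.32
ee_pos: [486.5, -228.8, 194.5]
eef_rot: [0.245, 3.132, -0.001]
contact_force: [0.3, -0.7, 1.3]
opening: 16.3
finger_force: 58.4
clk 9.32 pos [ 486.5 -228.8  194.5] yaw_y 81.07 F [ 0.3 -0.7  1.3] op 16.3
turn 0.0047
shift units after turn [-0.033 -0.103  0.017]
```

Gripped. I'll lift out of the bore, move past the dock's far face and lower the tip beside it. Tilting the probe in the jaws comes next, by drawing the stem against the fixed dock edge, since the tool itself can only point down.

```bash
python3 -m jog '[0,0,-0.2,0,0,0,-0.4,0,0,0,-0.4,0,0,0,-0.4,0,0,0,-0.4,0,0,0,-0.4,0,0,0,-0.3,0,0,0,0,0]' 
python3 -m jog '[-0.4,0,0,0,-0.4,0,0,0,-0.4,0,0,0,-0.35,0,0,0,0,0,0.4,0,0,0,0.5,0,0,0,0.5,0,0,0,0.45,0,0,0,0,0]'
python3 -m jog '[0.2,0,0,0,0.2,0,0,0,0.2,0,0,0,0.2,0,0,0,0,0,0,0]'
python3 -c "
from h import *
togo([487,-232,212],np.radians(80.8))"
```

```text
clock: 9.98
ee_pos: [487.4, -229.2, 272.2]
eef_rot: [0.244, 3.128, -0.004]
contact_force: [0.6, -0.4, -0.6]
opening: 16.5
finger_force: 58.6
clock: 10.73
ee_pos: [529.7, -234.1, 208.7]
eef_rot: [-0.244, -3.125, -0.007]
contact_force: [-0.3, 1.0, -1.3]
opening: 16.8
finger_force: 58.6
clock: 11.15
ee_pos: [508.6, -232.3, 215.0]
eef_rot: [0.245, 3.129, -0.002]
contact_force: [3.5, -1.0, -0.6]
opening: 17.0
finger_force: 58.9
clk 11.15 pos [ 508.6 -232.3  215. ] yaw_y 81.05 F [ 3.5 -1.  -0.6] op 17.0
turn 0.0043
shift units after turn [ 0.712 -0.104  0.098]
```

Reaction is about 3.5 N, so the probe is pivoting gently. I'll continue.

```bash
python3 -m jog '[0.2,0,0.03,0,0.2,0,0.03,0,0.2,0,0.03,0,0.2,0,0.03,0,0.2,0,0.03,0,0.2,0,0,0,0.2,0,0,0,0.2,0,0,0,0.2,0,0,0,0.2,0,0,0,0.2,0,0,0,0.15,0,0,0,0,0,0,0,0,0,0,0]'
python3 - <<'E'
from h import *
togo([487,-232,212],np.radians(80.8))
snap('scene','s6.png',(210,150,330,290),4.2)
E
```

```text
clock: 12.32
ee_pos: [438.6, -221.1, 209.5]
eef_rot: [-0.245, -3.132, 0.0]
contact_force: [2.5, -0.5, 1.3]
opening: 16.5
finger_force: 59.2
clk 12.32 pos [ 438.6 -221.1  209.5] yaw_y 81.07 F [ 2.5 -0.5  1.3] op 16.5
turn 0.0046
shift units after turn [-1.652 -0.102 -0.084]
```

View pics/s6.png

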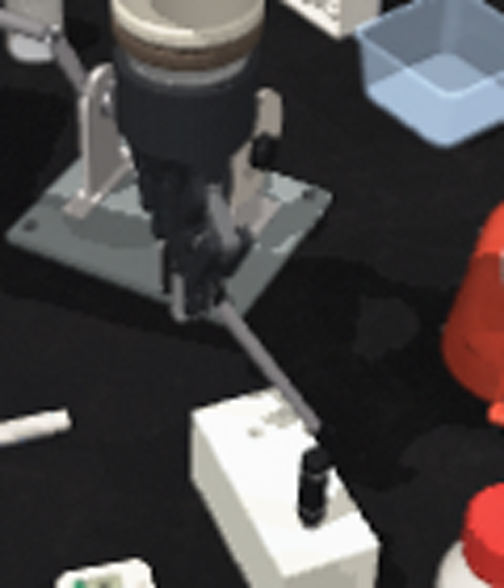

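The probe now leans about 30° in the jaws, with the stem from (222,300) to (318,428) in the crop. I'll lift it clear and measure the tilt and tip relative to the tool in both views.

```bash
python3 -m jog '[0,0,-0.3,0,0,0,-0.5,0,0,0,-0.5,0,0,0,-0.5,0,0,0,-0.5,0,0,0,0,0,0,0,0,0]'
python3 - <<'E'
from h import *
togo([487,-232,212],np.radians(80.8))
a=manip.capture('scene');b=manip.capture('top');cv2.imwrite('pics/raw_s7.png',a[:,:,::-1]);cv2.imwrite('pics/raw_t7.png',b[:,:,::-1])
s=manip.state();p=np.array(s['ee_pos']);M=R.from_rotvec(s['eef_rot']).as_matrix()
for t in(25,30,35):
  r=np.radians(t);print(t,[proj(n,p+187.5*(M@[-np.sin(r),0,np.cos(r)])).round(1).tolist() for n in('scene','top')],[proj(n,p).round(1).tolist() for n in('scene','top')])
A=cv2.resize(a[150:290,210:330],None,fx=4,fy=4,interpolation=cv2.INTER_CUBIC);B=cv2.resize(b[150:250,270:350],None,fx=3.9,fy=3.9,interpolation=cv2.INTER_CUBIC)
c=np.zeros((600,800,3),np.uint8);c[:A.shape[0],:A.shape[1]]=A;c[:B.shape[0],484:484+B.shape[1]]=B
cv2.imwrite('pics/z7.png',c[:,:,::-1])
E
```

```text
clock: 12.95
ee_pos: [438.7, -221.1, 278.3]
eef_rot: [-0.244, -3.131, 0.001]
contact_force: [-0.7, 0.2, -1.8]
opening: 16.6
finger_force: 59.0
clk 12.95 pos [ 438.7 -221.1  278.3] yaw_y 81.08 F [-0.7  0.2 -1.8] op 16.6
turn 0.0049
shift units after turn [-1.651 -0.1    2.21 ]
25 [[280.8, 236.9], [312.1, 199.4]] [[253.4, 193.1], [314.3, 218.2]]
30 [[286.0, 233.4], [313.0, 194.9]] [[253.4, 193.1], [314.3, 218.2]]
35 [[291.0, 229.6], [313.9, 190.5]] [[253.4, 193.1], [314.3, 218.2]]
```

View pics/z7.png

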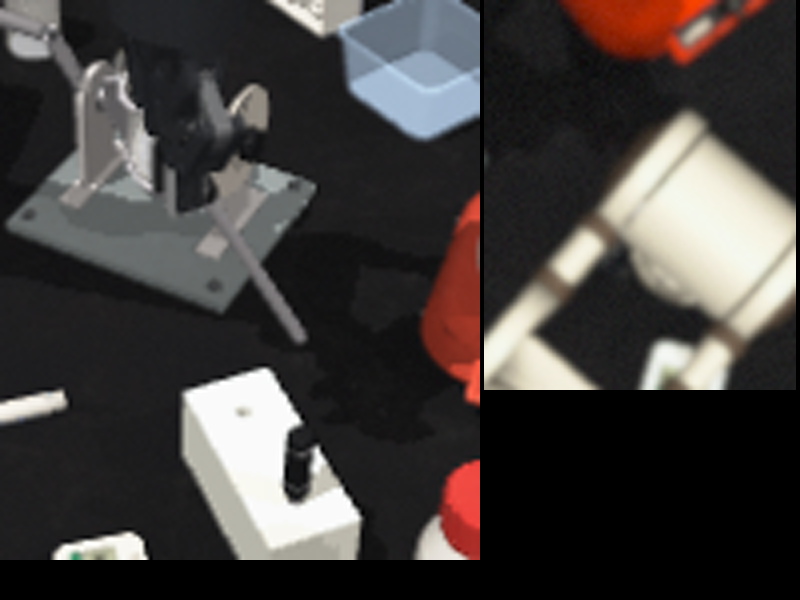

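The tip shows at scene raw (285.3,235.2); the top view is hidden by the arm. I'll cast this onto the jaws' plane.

```bash
python3 - <<'E'
from h import *
s=manip.state();p=np.array(s['ee_pos']);M=R.from_rotvec(s['eef_rot']).as_matrix()
im=cv2.imread('pics/raw_s7.png');g=cv2.cvtColor(im,cv2.COLOR_BGR2GRAY).astype(int)
def pl(uv):
  o,d=ray('scene',uv);n=M[:,1];q=o+d*(n@(p-o))/(n@d);return M.T@(q-p)
for r in range(205,238,2):
  row=g[r,258:295];j=np.where(row>70)[0]
  if len(j) : 
    w=row[j]-50.; print(r,258+j.min(),258+j.max(),pl((258+(j.min()+j.max())/2,r)).round(1))
t=pl((285.2,235.2));print(t,np.linalg.norm(t),np.degrees(np.arctan2(-t[0],t[2])))
E
```

```text
205 258 282 [-43.3  -0.   49. ]
207 258 280 [-41.   -0.   54.6]
209 258 279 [-39.9  -0.   60.6]
211 258 277 [-37.5   0.   66.3]
213 258 276 [-36.4   0.   72.4]
215 258 274 [-33.9   0.   78.2]
217 258 275 [-35.5   0.   85.3]
219 258 276 [-37.1  -0.   92.4]
221 258 278 [-40.1   0.  100.2]
223 258 279 [-41.7  -0.  107.5]
225 259 280 [-44.7   0.  115.4]
227 264 282 [-54.8  -0.  125.8]
229 280 283 [-79.4   0.  141.5]
231 281 284 [-82.8   0.  149.8]
233 282 285 [-86.2  -0.  158.3]
235 284 285 [-89.7   0.  166.9]
[-9.18168246e+01  7.35896019e-14  1.68409012e+02] 191.81221170845023 28.59927894876911
```

Tilt is 29° and the tip is at about (-91, 0, 166) in the tool frame. The mouth position needs refining, so I'll compare the candidate stand centres with the mouth and ring pixels already read from s2 and s3.

```bash
python3 - <<'E'
from h import *
rz=R.from_euler('z',YAW)
obs=dict(m0=(250.4,156.0),r0=(250.4,166.0),m30=(244.2,165.2),r30=(247,171))
pts=dict(m0=(0,85),r0=(0,50),m30=(30,85),r30=(30,50))
def W(c,k):
  t,l=pts[k];t=np.radians(t);return c+rz.apply([-l*np.sin(t),0,100+l*np.cos(t)])
for c in([579,30.5,0],[583.8,32.8,0]):
  print(c,{k:proj('scene',W(np.array(c),k)).round(1).tolist() for k in pts})
for k in pts:
  w=W(np.zeros(3),k);print(k,'C from obs',(onz('scene',obs[k],w[2])-w).round(1), 'in stand', rz.inv().apply(onz('scene',obs[k],w[2])-w-[579,30.5,0]).round(1))
# bright blobs in top image initial: cheeks & flask
E
python3 - <<'E'
import sys;sys.path.insert(0,'.')
from h import *
# base-plate edges in raw_t1/raw_s1: fit by saturation/grey mask, sub-pixel line rectangles
import os;os.chdir('.')
for n,f,box in(('top','raw_t1.png',(190,140,280,235)),('scene','raw_s1.png',(205,170,300,235))):
  g=cv2.GaussianBlur(cv2.cvtColor(cv2.imread('pics/'+f),cv2.COLOR_BGR2GRAY),(3,3),0).astype(float)
  rz=R.from_euler('z',YAW);C=np.array([579,30.5,12.])
  for nm,e0,e1,nrm in(('x-',(-85,-70),(-85,70),(-1,0)),('x+',(85,-70),(85,70),(1,0)),('y-',(-60,-100),(60,-100),(0,-1)),('y+',(-60,100),(60,100),(0,1))):
    res=[]
    for t in np.linspace(0,1,25):
      b=np.array(e0)*(1-t)+np.array(e1)*t
      ds=np.arange(-18,18.1,1);v=[]
      for d in ds:
        q=proj(n,C+rz.apply([*(b+np.array(nrm)*d),0]));v.append(cv2.getRectSubPix(g.astype(np.float32),(1,1),(float(q[0]),float(q[1])))[0,0])
      gr=np.gradient(np.array(v));i=gr.argmin()
      if gr[i]<-1.5: res.append(ds[i])
    print(n,nm,len(res),np.median(res),np.percentile(res,[25,75]))
E
```

```text
[579, 30.5, 0] {'m0': [250.9, 156.5], 'r0': [250.9, 166.1], 'm30': [243.9, 166.7], 'r30': [246.9, 172.0]}
[583.8, 32.8, 0] {'m0': [251.9, 155.6], 'r0': [251.9, 165.2], 'm30': [245.0, 165.8], 'r30': [247.9, 171.2]}
m0 C from obs [578.8  33.4   0. ] in stand [1.3 2.6 0. ]
r0 C from obs [577.8  31.5   0. ] in stand [-0.5  1.5  0. ]
m30 C from obs [583.5  36.8   0. ] in stand [7.1 3.1 0. ]
r30 C from obs [582.   34.9  -0. ] in stand [ 4.8  2.3 -0. ]
top x- 25 -1.0 [-2. -1.]
top x+ 25 3.0 [3. 4.]
top y- 25 -3.0 [-3. -2.]Traceback (most recent call last):
  File "<stdin>", line 14, in <module>
  File "h.py", line 15, in proj
    K,T=cam(n); c=K@(T[:3,:3]@np.asarray(p,float)+T[:3,3]); return c[:2]/c[2]
        ~~~^^^
  File "h.py", line 5, in cam
    c=manip.camera_model(n); K=np.array([[c['fx'],0,c['cx']],[0,c['fy'],c['cy']],[0,0,1.]]); return K,np.array(c['camera_from_world'])
ValueError: time passes only in moves, steps and waits
```

```bash
sed -i 's/^import numpy as np, cv2/import numpy as np, cv2, functools/; s/^def cam(n)/@functools.cache\ndef cam(n)/' h.py
cat > edge.py <<'E'
from h import *
for n,f in(('top','raw_t1.png'),('scene','raw_s1.png')):
  g=cv2.GaussianBlur(cv2.cvtColor(cv2.imread('pics/'+f),cv2.COLOR_BGR2GRAY),(3,3),0).astype(np.float32)
  rz=R.from_euler('z',YAW);C=np.array([579,30.5,12.])
  for nm,e0,e1,nrm in(('x-',(-85,-70),(-85,70),(-1,0)),('x+',(85,-70),(85,70),(1,0)),('y-',(-60,-100),(60,-100),(0,-1)),('y+',(-60,100),(60,100),(0,1))):
    res=[];ts=[]
    for t in np.linspace(0,1,25):
      b=np.array(e0)*(1-t)+np.array(e1)*t;ds=np.arange(-18,18.1,1)
      Q=np.array([proj(n,C+rz.apply([*(b+np.array(nrm)*d),0])) for d in ds],np.float32)
      v=cv2.remap(g,Q[None,:,0],Q[None,:,1],cv2.INTER_LINEAR)[0];gr=np.gradient(v);i=gr.argmin()
      if gr[i]<-1.5: res.append(ds[i]);ts.append(t)
    res=np.array(res);print(n,nm,len(res),np.median(res),np.percentile(res,[25,75]),res[:4],res[-4:])
E
python3 edge.py
```

```text
top x- 25 -2.0 [-2. -1.] [ 0. -2. -2. -1.] [-2. -1. -2. -3.]
top x+ 25 3.0 [3. 4.] [3. 3. 2. 4.] [3. 3. 4. 4.]
top y- 25 -3.0 [-3. -2.] [-2. -4. -3. -4.] [-3. -3. -4. -2.]
top y+ 24 4.0 [3.75 5.  ] [6. 5. 3. 6.] [4. 4. 2. 5.]
scene x- 25 3.0 [2. 4.] [4. 4. 1. 5.] [2. 4. 1. 2.]
scene x+ 25 2.0 [0. 6.] [1. 1. 1. 1.] [ 4.  1. -4.  0.]
scene y- 25 -1.0 [-10.   1.] [ -4.  -7. -10. -11.] [1. 2. 2. 1.]
scene y+ 25 2.0 [1. 4.] [ 2.  2.  0. -1.] [13. 17. 18. 17.]
```

The base edges in the top view shift the centre by (+2.5, +3.5) mm in stand axes, and the TCP stop reading shifts it by +5 in x. I'll adopt C = (581.2, 35.3). Next I raise, turn so the probe leans with the flask axis, and compute the pre-insertion pose.

```bash
sed -i 's/^C=.*;YAW/C=np.array([581.2,35.3,0.]);YAW/' h.py
cat >> h.py <<'E'
def tipto(d,tip=(-91,0,166)):  # tcp goal: tip at distance d above the mouth along the 30 deg axis
    t=np.radians(30);l=85+d
    togo(stand([-l*np.sin(t)+tip[0],0,100+l*np.cos(t)+tip[2]]),YAW+np.pi/2)
E
python3 -m jog '[0,0,-0.6,0,0,0,-0.8,0,0,0,-0.8,0,0,0,-0.6,-0.115,0,0,0,-0.115,0,0,0,-0.115,0,0,0,-0.115,0,0,0,-0.115,0,0,0,-0.116,0,0,0,0,0,0,0,0]'
python3 -c "
from h import *
tipto(25)"
```

```text
clock: 13.97
ee_pos: [438.5, -220.8, 360.9]
eef_rot: [0.825, -3.03, -0.003]
contact_force: [0.3, 0.9, -0.4]
opening: 16.6
finger_force: 59.0
clk 13.97 pos [ 438.5 -220.8  360.9] yaw_y 120.48 F [ 0.3  0.9 -0.4] op 16.6
turn -0.0039
shift units after turn [-3.581  4.913 -0.006]
```

```bash
python3 -m jog '[-0.1,0.5,0,-0.004,-0.2,0.5,0,0,-0.3,0.5,0,0,-0.3,0.5,0,0,-0.3,0.5,0,0,-0.3,0.5,0,0,-0.3,0.5,0,0,-0.3,0.5,0,0,-0.3,0.5,0,0,-0.3,0.4,0,0,-0.3,0.01,0,0,-0.3,0,0,0,-0.28,0,0,0,0,0,0,0,0,0,0,0]'
python3 -m jog '[-0.1,0,0.17,0,-0.1,0,0.17,0,0,0,0,0,0,0,0,0]'
python3 - <<'E'
from h import *
tipto(12)
a=manip.capture('scene');b=manip.capture('top');cv2.imwrite('pics/raw_s8.png',a[:,:,::-1]);cv2.imwrite('pics/raw_t8.png',b[:,:,::-1])
A=cv2.resize(a[120:215,215:295],None,fx=6,fy=6,interpolation=cv2.INTER_CUBIC);B=cv2.resize(b[150:215,205:260],None,fx=5.6,fy=5.6,interpolation=cv2.INTER_CUBIC)
c=np.zeros((600,800,3),np.uint8);c[:A.shape[0],:A.shape[1]]=A;c[:B.shape[0],484:484+B.shape[1]]=B
cv2.imwrite('pics/z8.png',c[:,:,::-1])
E
```

```text
clock: 15.22
ee_pos: [455.8, -39.7, 361.7]
eef_rot: [0.836, -3.027, -0.0]
contact_force: [0.0, -1.2, -1.8]
opening: 16.5
finger_force: 59.0
clock: 15.55
ee_pos: [460.4, -36.5, 351.2]
eef_rot: [0.836, -3.027, -0.001]
contact_force: [0.1, -0.3, -1.5]
opening: 17.0
finger_force: 59.0
clk 15.55 pos [460.4 -36.5 351.2] yaw_y 120.88 F [ 0.1 -0.3 -1.5] op 17.0
turn 0.0031
shift units after turn [-0.034  0.001  0.038]
```

View pics/z8.png

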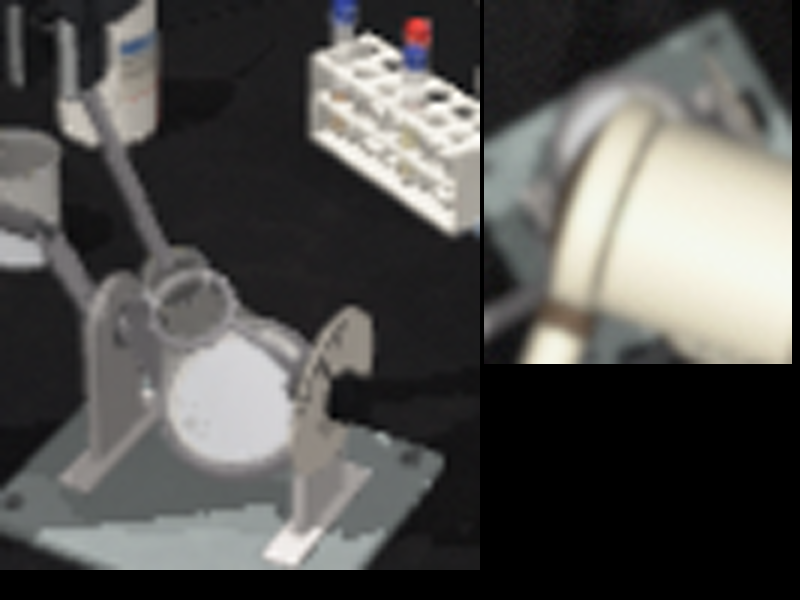

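The tip is at (165,258) in the crop, heading into the mouth, whose centre is at about (175,272). Moving 12 mm along the axis would bring it to within about 2 mm of that centre. I'll advance in small steps and watch the force.

```bash
python3 -m jog '[-0.1,0,0.16,0,-0.08,0,0.14,0,-0.08,0,0.14,0,-0.08,0,0.14,0,-0.08,0,0.14,0,-0.06,0,0.1,0,0,0,0,0,0,0,0,0]'
python3 -c "
from h import *
tipto(-15);print(manip.state()['wrist_torque'])"
```

```text
clock: 16.32
ee_pos: [473.0, -28.9, 327.1]
eef_rot: [0.837, -3.028, -0.0]
contact_force: [0.5, -0.7, -1.1]
opening: 16.6
finger_force: 59.0
clk 16.32 pos [473.  -28.9 327.1] yaw_y 120.91 F [ 0.5 -0.7 -1.1] op 16.6
turn 0.0036
shift units after turn [ 0.006 -0.001  0.014]
[-0.04815902  0.06150225  0.03725347]
```

```bash
python3 -m jog '[-0.07,0,0.126,0,-0.07,0,0.126,0,-0.07,0,0.126,0,-0.07,0,0.126,0,-0.07,0,0.126,0,-0.07,0,0.126,0,-0.07,0,0.126,0,0,0,0,0,0,0,0,0]'
python3 -c "
from h import *
tipto(-45);print(manip.state()['wrist_torque'])"
```

```text
clock: 17.07
ee_pos: [485.6, -21.4, 300.5]
eef_rot: [0.837, -3.027, -0.0]
contact_force: [0.2, -0.3, -0.5]
opening: 16.5
finger_force: 59.0
clk 17.07 pos [485.6 -21.4 300.5] yaw_y 120.9 F [ 0.2 -0.3 -0.5] op 16.5
turn 0.0035
shift units after turn [-0.006 -0.003 -0.005]
[-0.05474495  0.02333456 -0.01606043]
```

No contact, centred in the neck. I'll continue to 105 mm depth.

```bash
python3 -m jog '[-0.1,0,0.173,0,-0.1,0,0.173,0,-0.1,0,0.173,0,-0.1,0,0.173,0,-0.1,0,0.173,0,-0.1,0,0.173,0,-0.1,0,0.173,0,-0.1,0,0.173,0,-0.1,0,0.173,0,-0.1,0,0.173,0,0,0,0,0,0,0,0,0]'
python3 -m jog '[-0.08,0,0.139,0,-0.08,0,0.139,0,-0.08,0,0.139,0,-0.08,0,0.139,0,-0.08,0,0.139,0,0,0,0,0,0,0,0,0]'
python3 -c "
from h import *
tipto(-129);print(manip.state()['wrist_torque'])"
```

```text
clock: 18.07
ee_pos: [511.3, -5.9, 248.5]
eef_rot: [0.837, -3.027, -0.001]
contact_force: [0.1, -0.1, -0.8]
opening: 16.5
finger_force: 59.0
clock: 18.65
ee_pos: [521.5, 0.2, 227.7]
eef_rot: [0.837, -3.027, -0.001]
contact_force: [-0.3, 0.1, -0.7]
opening: 16.4
finger_force: 59.0
clk 18.65 pos [5.215e+02 2.000e-01 2.277e+02] yaw_y 120.91 F [-0.3  0.1 -0.7] op 16.4
turn 0.0036
shift units after turn [-0.007 -0.01  -0.008]
[-0.01808004  0.05949036 -0.00855862]
```

```bash
python3 -m jog '[-0.025,0,0.0433,0,-0.025,0,0.0433,0,-0.025,0,0.0433,0,-0.025,0,0.0433,0,-0.025,0,0.0433,0,0,0,0,0]'
python3 -m jog '[-0.025,0,0.0433,0,0,0,0,0]'
python3 -m jog '[-0.025,0,0.0433,0,0,0,0,0]'
python3 -c "
from h import *
tipto(-139.5);print(manip.state()['wrist_torque'])"
```

```text
clock: 19.15
ee_pos: [524.8, 2.1, 221.3]
eef_rot: [0.837, -3.028, -0.0]
contact_force: [-0.4, -0.6, -1.4]
opening: 16.7
finger_force: 59.0
clock: 19.32
ee_pos: [525.5, 2.5, 220.1]
eef_rot: [0.837, -3.028, -0.0]
contact_force: [0.0, 0.3, -1.7]
opening: 16.9
finger_force: 59.0
clock: 19.48
ee_pos: [526.2, 2.8, 218.9]
eef_rot: [0.837, -3.028, 0.0]
contact_force: [0.1, 0.2, -1.5]
opening: 16.5
finger_force: 59.1
clk 19.48 pos [526.2   2.8 218.9] yaw_y 120.89 F [ 0.1  0.2 -1.5] op 16.5
turn 0.0034
shift units after turn [-0.004 -0.004  0.002]
[-0.02453333  0.03337108 -0.04467992]
```

```bash
for i in 1 2; do python3 -m jog '[-0.017,0,0.029,0,0,0,0,0]' | grep -E 'pos|force'; done; python3 -m jog '[-0.017,0,0.029,0,0,0,0,0]' | grep -E 'pos|force'
```

```text
ee_pos: [526.7, 2.9, 218.7]
contact_force: [-2.2, -2.1, 2.2]
finger_force: 59.4
ee_pos: [527.2, 2.8, 218.6]
contact_force: [-3.9, -1.2, 7.5]
finger_force: 59.9
ee_pos: [527.8, 2.8, 218.6]
contact_force: [-6.3, -2.8, 12.6]
finger_force: 60.4
```

```bash
python3 -m jog '[-0.017,0,0.029,0,0,0,0,0]' | grep -E 'pos|force'
```

```text
ee_pos: [528.3, 2.8, 218.6]
contact_force: [-8.6, -3.3, 15.6]
finger_force: 60.9
```

The tip is on the floor: contact began one step after depth 139.5. I went a little past that, so I'll back off to a light touch.

```bash
python3 -m jog '[0.05,0,-0.085,0,0,0,0,0,0,0,0,0]' | grep -E 'pos|force'
```

```text
ee_pos: [526.9, 2.8, 218.6]
contact_force: [-2.1, -1.8, 4.8]
finger_force: 59.6
```

```bash
python3 -m jog '[0.012,0,-0.022,0,0,0,0,0,0,0,0,0]' | grep -E 'pos|force'
python3 -m jog '[0,0,0,0,0,0,0,0,0,0,0,0,0,0,0,0,0,0,0,0]' 0.5
python3 -c "
from h import *
tipto(-140)
a=manip.capture('scene');cv2.imwrite('pics/raw_s9.png',a[:,:,::-1])"
```

```text
ee_pos: [526.5, 2.8, 218.7]
contact_force: [-0.1, -1.3, 3.0]
finger_force: 59.3
clock: 21.07
ee_pos: [526.2, 3.0, 218.5]
eef_rot: [0.837, -3.028, -0.001]
contact_force: [0.3, 0.9, -0.0]
opening: 42.3
finger_force: 0.0
clk 21.07 pos [526.2   3.  218.5] yaw_y 120.9 F [ 0.3  0.9 -0. ] op 42.3
turn 0.0035
shift units after turn [-0.008 -0.01   0.004]
```

Released with no residual force. Now straight up, turn, and go over the handle.

```bash
python3 -m jog '[0,0,-0.2,0,0,0,-0.4,0,0,0,-0.7,0,0,0,-0.9,0,0,0,-0.9,0,0,0,0,0.125,0,0,0,0.125,0,0,0,0.125,0,0,0,0.125,0,0,0,0.125,0,0,0,0.125,0,0,0,0.125,0,0,0,0.125,0,0,0,0.125,0,0,0,0.125,0,0,0,0.125,0,0,0,0.125,0,0,0,0.077]'
python3 -c "
from h import *
Z=np.array([526.1,130.,190]);a=np.radians(30)
togo(Z+R.from_euler('z',YAW).apply([-90*np.sin(a),0,-90+90*np.cos(a)-1]),YAW)
im=manip.capture('scene');cv2.imwrite('pics/raw_s10.png',im[:,:,::-1])"
```

```text
clock: 22.62
ee_pos: [526.6, 2.9, 313.2]
eef_rot: [1.565, 2.722, 0.001]
contact_force: [-0.2, 0.1, 0.4]
opening: 42.8
finger_force: 0.0
clk 22.62 pos [526.6   2.9 313.2] yaw_y 30.2 F [-0.2  0.1  0.4] op 42.8
turn -0.0086
shift units after turn [3.657 0.645 4.54 ]
```

```bash
python3 -m jog '[0.4,0.1,0,-0.009,0.5,0.1,0,0,0.6,0.1,0,0,0.6,0.1,0,0,0.6,0.1,0,0,0.5,0.1,0,0,0.45,0.04,0,0,0,0,0.6,0,0,0,0.8,0,0,0,0.8,0,0,0,0.8,0,0,0,0.8,0,0,0,0.5,0,0,0,0.2,0,0,0,0,0]' 0.6
python3 -c "
from h import *
Z=np.array([526.1,130.,190]);a=np.radians(30)
togo(Z+R.from_euler('z',YAW).apply([-90*np.sin(a),0,-90+90*np.cos(a)-1]),YAW)
im=manip.capture('scene');cv2.imwrite('pics/raw_s11.png',im[:,:,::-1])
t=np.radians(30)
for l in (160,187,215): print(l,proj('scene',stand([-(l-58)*np.sin(t),0,100+(l-58)*np.cos(t)])).round(1))
g=cv2.cvtColor(im,cv2.COLOR_RGB2GRAY)
print(g[118:172:2,222:258:2])"
```

```text
clock: 23.92
ee_pos: [485.3, 107.1, 175.6]
eef_rot: [-1.543, -2.734, 0.002]
contact_force: [0.0, 0.1, 0.5]
opening: 51.1
finger_force: 0.0
clk 23.92 pos [485.3 107.1 175.6] yaw_y 31.13 F [0.  0.1 0.5] op 51.1
turn 0.0076
shift units after turn [-0.037  0.061 -0.046]
160 [242.3 163. ]
187 [239.8 158.5]
215 [237.2 153.7]
[[ 28 156 221 225 227 224 219 208 183 133  28  27  27  29  26  27  26  27]
 [ 27 143 195 200 211 210 196 179 162 132  28  27  27  27  28  27  26  25]
 [ 31  75 190 193 192 190 183 171 162 133  28  26  26  28  21  31  27  30]
 [ 28  34 158 196 194 191 183 172 162 123  26  25  29  29  30  29  30  29]
 [ 33  31 163 197 192 189 179 153 107  92  30  29  30  29  29  29  29  30]
 [ 60  29 182 194 191 189 150  87 111 103  33  29  28  29  30  31  31  30]
 [ 30  40 187 192 191 190 160 119 131 100  31  28  30  29  30  29  29  28]
 [ 30  43 186 192 192 190 176 127 126 119  29  32  31  34  32  30  22  27]
 [ 31  56 188 192 191 190 181 154 146 118  19  19  21  21  20  21  27  31]
 [ 30  73 188 192 192 190 169 158 156 134  19  21  20  20  20  19  30  31]
 [ 31  76 188 193 190 190 181
[... 546 characters left out ...]
 29  30  31  30  31  30]
 [143 118  21  20  31  30  30  29  30  30  30  30  30  31  32  32  31  31]
 [122 117  20  19  18  20  29  30  30  29  29  31  32  33  34  33  31  33]
 [ 59  79  17  19  20  32  51  28  30  30  31  32  33  32  33  31  31  31]
 [101 112  52  17  19  57  63  33  33  30  31  33  31  31  32  31  32  31]
 [117 116 107  28  24  30  35  23  28  72 110 115 100  63  31  32  30  31]
 [ 64 101 115  97  28  28  23  29  19  36  78  80  95 111  33  32  34  36]
 [ 28  49 112 109  46  77 107  15  15  24 114 170 137 141 201 186  30  32]
 [ 30  30  80 117 101 139 106  87  27  27  94  85  73 102  90 206  50  31]
 [ 29  30  31 103 134 138 103 116  99 208 103 109  85 105 106 115  99  22]]
```

The black grip shows at scene (229–238, 155–168), above the mouth and leaning a bit more than the flask axis. That is expected, since it rests against the neck wall. Now I grip the handle and swing back slowly.

```bash
python3 -m jog '[0,0.05,-0.04,0,0,0,0,0,0,0,0,0,0,0,0,0,0,0,0,0,0,0,0,0,0,0,0,0]' 0
python3 -m jog '[0,0.07,-0.037,0,0,0.07,-0.036,0,0,0.07,-0.035,0,0,0.07,-0.034,0,0,0.071,-0.032,0,0,0.072,-0.031,0,0,0.073,-0.028,0,0,0.074,-0.026,0,0,0.074,-0.024,0,0,0.075,-0.022,0,0,0.076,-0.02,0,0,0.076,-0.018,0,0,0.077,-0.016,0,0,0.077,-0.014,0,0,0.078,-0.012,0,0,0.078,-0.009,0,0,0.078,-0.007,0,0,0.078,-0.004,0,0,0,0,0]'
python3 -c "
from h import *
togo(np.array([526.1,130.,190]),YAW)"
```

```text
clock: 24.55
ee_pos: [488.3, 107.2, 179.5]
eef_rot: [1.545, 2.733, 0.001]
contact_force: [-2.6, -1.0, 5.1]
opening: 12.1
finger_force: 58.4
clock: 26.13
ee_pos: [522.3, 127.2, 191.8]
eef_rot: [1.545, 2.734, -0.003]
contact_force: [-4.1, -3.6, 7.2]
opening: 12.0
finger_force: 61.2
clk 26.13 pos [522.3 127.2 191.8] yaw_y 31.04 F [-4.1 -3.6  7.2] op 12.0
turn 0.0059
shift units after turn [0.015 0.156 0.059]
```

```bash
python3 -m jog '[0,0.035,0,0,0,0.035,0,0,0,0.035,0,0,0,0.035,0,0,0,0.035,0,0,0,0,0,0]' | grep -E 'pos|_force'
python3 -m jog '[0,0.03,0,0,0,0.03,0,0,0,0,0,0]' | grep -E 'pos|_force'
```

```text
ee_pos: [526.2, 129.5, 191.9]
contact_force: [-6.6, -5.3, 10.6]
finger_force: 61.5
ee_pos: [526.6, 129.8, 191.9]
contact_force: [-12.7, -8.4, 13.3]
finger_force: 61.9
```

```bash
python3 -m jog '[0,0.05,0,0,0,0.03,0,0,0,0,0,0,0,0,0,0]' | grep -E 'pos|_force'
python3 -m jog '[0,0,0,0,0,0,0,0,0,0,0,0,0,0,0,0]' 0.6
python3 -m jog '[0,0,-0.2,0,0,0,-0.5,0,0,0,-0.8,0,0,0,-0.8,0,0,0,-0.8,0,0,0,-0.8,0,0,0,0,0]' 1
python3 -m jog '[0.6,0,0,0,0.8,0,0,0,0.8,0,0,0,0.8,0,0,0,0.8,0,0,0,0.6,0,0,0,0,0,0,0,0,0,0,0]'
python3 - <<'E'
from h import *
a=manip.capture('scene');b=manip.capture('top');cv2.imwrite('pics/raw_s12.png',a[:,:,::-1]);cv2.imwrite('pics/raw_t12.png',b[:,:,::-1])
g0=cv2.cvtColor(cv2.imread('pics/raw_s1.png'),cv2.COLOR_BGR2GRAY).astype(int);g=cv2.cvtColor(a,cv2.COLOR_RGB2GRAY).astype(int)
print(manip.state()['clock'])
for l in(160,187,215):print(l,proj('scene',stand([0,0,100+l-58])).round(1))
# handle/cheek region alignment: shift between upright-before and now
w0=g0[138:200,204:232].astype(np.float32)
r=cv2.matchTemplate(g[133:205,199:237].astype(np.float32),w0,cv2.TM_CCOEFF_NORMED);print(r.max(),cv2.minMaxLoc(r)[3],'expect (5,5)')
print('neighbours',r[5].round(3),r[:,5].round(3))
d=np.abs(g-g0)>35
for nm,(u,v,w,h) in dict(beaker=(210,140,20,28),tape=(163,155,33,27),dock=(250,240,52,64),bottle=(220,100,25,48)).items(): print(nm,d[v:v+h,u:u+w].mean().round(3))
m=(g[120:166,235:275]<25).astype(int);ys,xs=np.where((g[118:170,235:275]<26)&(g0[118:170,235:275]>=26)|((g[118:170,235:275]<22)));print(len(ys),xs.mean()+235,ys.mean()+118,ys.min()+118,ys.max()+118)
cd=d[115:175,232:275].astype(int);print('\n'.join(''.join('#' if k else '.' for k in r) for r in cd))
E
```

```text
ee_pos: [526.7, 129.8, 191.8]
contact_force: [-20.5, -13.9, 20.1]
finger_force: 62.6
clock: 27.55
ee_pos: [530.4, 133.1, 190.3]
eef_rot: [1.545, 2.735, 0.001]
contact_force: [0.6, -0.6, 0.7]
opening: 51.2
finger_force: 0.0
clock: 28.13
ee_pos: [532.6, 133.3, 313.6]
eef_rot: [1.541, 2.728, 0.009]
contact_force: [0.4, -0.2, 0.7]
opening: 85.4
finger_force: 0.0
clock: 28.8
ee_pos: [461.7, 246.6, 307.0]
eef_rot: [1.543, 2.736, -0.0]
contact_force: [-0.5, -0.4, 0.6]
opening: 85.3
finger_force: 0.0
28.9
160 [250.8 150.7]
187 [250.8 142.9]
215 [250.9 134.6]
0.9671099 (5, 5) expect (5,5)
neighbours [0.533 0.597 0.675 0.775 0.894 0.967 0.927 0.806 0.683 0.585 0.51 ] [0.657 0.72  0.797 0.884 0.954 0.967 0.912 0.829 0.76  0.705 0.661]
beaker 0.13
tape 0.0
dock 0.02
bottle 0.016
555 255.78558558558558 152.50270270270272 118 169
...........................................
...........................................
...........................................
...........................................
...........................................
...........................................
........
[... 1667 characters left out ...]
..........#..#......#...................
.............#.........#...................
#............#.........#...................
.......................##..................
............#............#.................
........##.......#.........................
...#.......#.....#........#................
..........####...#.......#.................
..........#####..#.......##................
...........##.########..#.##...............
...........#####.........#.##..............
...............######....##.##.............
..........................##.#.............
.................##........##.#............
............................##.#...........
..................#..........#.#...........
```

The stop was reached at the same TCP position as before, and the handle matches its original upright image. I'll check numerically for the black grip above the mouth and for the beaker.

```bash
python3 - <<'E'
from h import *
G=lambda f:cv2.cvtColor(cv2.imread('pics/'+f),cv2.COLOR_BGR2GRAY).astype(int)
g0,g=G('raw_s1.png'),G('raw_s12.png')
d=g-g0
print('\n'.join(f'{115+i} '+''.join('-' if k<-5 else '+' if k>5 else '.' for k in r) for i,r in enumerate(d[115:200,228:278])))
print('beaker');print('\n'.join(''.join('-' if k<-15 else '+' if k>15 else '.' for k in r) for r in d[138:170,205:235]))
E
```

```text
115 ..................................................
116 ..................................................
117 ..................................................
118 ..................................................
119 ..................................................
120 ..................................................
121 ..................................................
122 ..................................................
123 ..................................................
124 ..................................................
125 ..................................................
126 ..................................................
127 ..................................................
128 ..................................................
129 ..................................................
130 ..................................................
131 ..................................................
132 ..................................................
133 ..................................................
134 ..................................................

[... 3873 characters left out ...]
++.-------+++-+...
..............++++.---.-+.....
.................++.----+++...
....................----+++...
......................--+.+...
......................--+.++..
......................--+.++..
......................--+.++..
......................--+.++..
......................--+.++..
......................--++++..
......................--+..+..
......................--+..+..
......................-.++.+..
......................--.+.+..
......................--.+.+..
......................--.+.+..
.......................-.+.+..
.......................--+...+
.......................--+.+..
.......................--+....
.......................--.....
..............................
```

The grip stands above the mouth at (245–251, 136–150), the stem tip shows on the glass floor at about (251,190), and the flask is against its stop. The beaker-region differences are only the handle, about 1 px from its first image because the flask had been slightly off its stop. The arm is clear, so I'm handing in.

```bash
python3 -c "
from workcell import manip
print(manip.finish_job())"
```

```text
the job is handed in; nothing more can be done
None
```

I handed the job in at about 29 s: the flask was tilted to about 30° and released, the long probe now rests on the glass floor (peak contact about 18 N before I eased off to 3 N), and the flask is back upright against its stop with nothing else touched.

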